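Eyelet a cedar end bar on the two-stage press

ROBOT

A 6-joint arm with a two-finger parallel gripper is mounted at the origin on the work surface. World frame = base frame: x ahead of the robot, y to its left, z up, the work surface at z = 0. Lengths are in m, angles in rad, forces in N, time in s.
With the tool pointing down it reaches from about 0.325 to 0.775 m from the base axis. Payload 9.3 kg.
Tool frame: the origin (TCP) lies between the finger pads; the fingertips stand 17 mm ahead of it and the grasp point (between the pads) lies 2 mm behind it; z points along the fingers, y is the line along which they close (so a half turn about z gives the same grasp; the last joint's range is limited). The gripper opens to 85 mm and grips with 20 to 120 N. Pads are 22 mm wide; open, the fingers measure 114 mm over their backs; the gripper's body (76 mm by 85 mm) begins 54 mm behind the grasp point. The pads swing forward as they close: fully open they stand 13 mm farther back than shut.
Start: joints at [1.135, 0.259, 0.021, 1.334, 0, 1.418], TCP at [0.153, 0.528, 0.248] pointing down, gripper open.
Joint ranges: [-3.04, 3.04], [-0.91, 1.82], [-1.04, 1.36], [-1.92, 1.95], [-1.52, 1.45], [-3.14, 3.14]. Speed limits (rad/s): [2.22, 2.22, 2.79, 3.14, 3.14, 3.14].

INTERFACE

Orientations are given as [roll, pitch, yaw] about the fixed x, y, z axes, in that order (R = Rz(yaw) Ry(pitch) Rx(roll)).
In Python, from rig import bot, capture gives the robot as it stands (bot), with the cameras as plain functions.
- The arm moves only by the shell command python3 jog.py, which reads ROWS from standard input. ROWS is a JSON object with one list for each field, all of the same length, 1 to 5, a row being the entries at one place: dx, dy, dz (the shift in m), ax, ay, az (a rotation vector in rad), finger_gap (the opening from 0.0 (shut) to 1.0 (fully open)); each row shifts and turns the commanded pose from where the row before left it, along the tool's axes as they then stand; what a row does not reach is not made up. A row lasts 1/10 s, in which the tool goes at most 0.05 m and 0.15 rad, less where a joint would pass 70% of its speed; a pose out of reach is approached as far as the arm can. The fingers move at their own pace and stop on an object; the grip force is fixed at half the most. Time passes only in rows, so rows that do not move let the fingers close. It prints the time, the measured TCP pose, the force, the opening and the grip force at its end. Input that does not fit is refused with a message, and nothing moves.
- bot.get_obs(): the state, without advancing time (a new reading comes with each control period).
- capture(name): name is "scene" or "top" or "wrist"; returns a dict with "color" (420x560x3 uint8, red, green, blue), "K" (3x3 intrinsics, pixels), "k1" (the pictures are not rectified: a ray, as slopes to the right and down, at radius r is drawn at 1 + k1 r^2 times it, then the intrinsics apply), "R" (3x3) and "t" (3): a world point X has camera coordinates R X + t; the wrist camera has in their place "tool_from_camera" (4x4, takes a point from camera to tool coordinates, whose origin is the TCP and whose axes are the flange's). Camera axes: x right, y down, z forward; pixel columns grow to the right and rows downward; lengths in m; the calibration is good to about 2 mm. A picture is of the moment at which its call begins: read the wrist's pose just before it. There is no depth.
- bot.sign_off(): hands the job in; it is judged then, once.
The state is a dict: "time": time; "joints": joint angles; "dq": joint speeds; "tau": joint torques, N m; "tool_pos": TCP position; "orientation": TCP orientation; "force": force on the tool from outside, world axes, zero at the start; "wrist_torque": the same for the moment, N m; "opening": opening from 0.0 (shut) to 1.0 (fully open); "grasp_force": force on a finger pad.
Only numpy, scipy, OpenCV 4.12 (cv2) and the standard library are available. Lean on these libraries where they do the work, as an engineer would, in place of code of your own. Each camera call takes 0.05 s, during which the arm holds its last target. There are 200 camera calls.

TASK

Slide the loose cedar end bar flat along the counter into the press's iron track until its nose is home against the end stop. Then press the round yellow key slowly down to its first click, which brings the brass clamp finger out over the bar, hold it there for about two seconds, and then press it firmly all the way to the bottom. Let the key come fully up again, and leave the bar home in the track and the other things on the counter where they are.

Things in the scene. Friction and masses are not known exactly. Their poses are not given: they have to be found in the camera images.
- end_bar: the loose cedar end bar, pale reddish wood, 30 (own x) x 160 (own y) x 14 mm thick, 40 to 80 g, lying flat on the counter just before the mouth of the track and roughly in line with it (up to 15 mm aside, up to 0.2 rad askew). Origin: centre of its underside; z up; +y points along its length to its nose, the end nearest the track
- bar_nose (a point): centre of the end bar's nose (its +y end face), 7 mm above its underside
- bar_tail (a point): centre of the end bar's tail (its -y end face), 7 mm above its underside; pushing here sends the bar into the track
- press: black iron eyelet press, fixed; origin on the counter. +y: feeding direction of its track; -x: operator's (robot's) side; z up. The track's centre line is 55 mm to -x of the origin. A punch arm crosses above the track 60 to 90 mm in +y of the origin, 55 to 75 mm high; over the track in -y of the origin all is open from above
- head: green sloping head of the press, behind the track (its +x side); origin: centre of its sloping top face (130 x 150 mm, z out of the face). In the press's frame it spans x 19 to 141 mm, y -75 to 75 mm, 93 mm high in front, 137 mm behind; no part of it overhangs the track
- track_stop (a point): middle of the end stop's face on the track's centre line, 7 mm above the counter, with the press's axes. The bar is home when its nose touches here. For 100 mm before it the bar slides on the bare counter between two straight fences, 16 mm high and 36 mm apart
- track_mouth (a point): middle of the track's open mouth, on its centre line, 7 mm above the counter, 170 mm before the stop, with the press's axes. The mouth is 92 mm wide here and narrows over 70 mm to the 36 mm between the fences; same 16 mm height
- key_seat (a point): fixed point on the head's sloping face under the middle of the round yellow key (66 mm across, 10 mm thick, on a stem); z axis: the key's axis, pointing out, leaning 20 degrees from vertical towards the press's -x; y: the press's y. The key is height-adjustable: its top at rest stands 22 to 36 mm above here, differently each time. Press along -z. Around it a guard ring, 74 mm inside, 12 mm high
- key_first (a joint): first-stage travel of the key, m: 0 up, 0.007 at the first click. It gives under a force rising from about 2 N to 5 N, then stops distinctly (the first click). It is damped like a door closer: 3 N more for every 10 mm/s of pressing speed, so pressed fast (over about 30 mm/s) the second stage goes before the first; a spring brings it back up in about a second
- key_second (a joint): second-stage travel of the key, m: 0 until the key is pressed on from the first click; nothing gives until about 14 N, then 7 mm more up to about 17 N, then the hard bottom at 0.007; a spring brings it back
- clamp (a joint): travel of the brass clamp finger, m: 0 drawn back, 0.021 right out over the bar. It is geared to the first stage of the key (3 mm for each mm) and goes back with it
- clamp_tip (a point): top edge of the tip of the brass clamp finger (16 mm wide, 8 mm thick), 30 mm in +y of the press's origin, 26 mm above the counter; slides towards the press's -x over the track
- scraper: loose flat steel cappings scraper with oak handle, 220 x 75 x 18 mm; leave alone
- bar_bundle: bundle of four cedar end bars held by two brass bands, 62 x 160 x 28 mm, long side along its y; leave alone
- clay_pot: brown clay pot of brass eyelets, 104 mm across, 85 mm high; leave alone
- honey_jar: amber honey jar, 76 mm across, 110 mm high; leave alone
- wire_spool: oak wire spool standing upright, 70 mm across, 56 mm high; leave alone

How it is judged:
By the outcome, as a careful person would: the job done as asked, in the order asked, and still so for the second after the job is handed in, with the robot touching nothing.
It also fails if it takes over 64 s, if anything falls off the work surface, if the arm or the gripper's body presses on something with over 40 N, if the wrist force passes 120 N, or if a joint passes its speed limit or range.

## Working session

There is one attempt and no reset: what is moved stays moved. The work goes in short steps, Python scripts to look and compute and a shell command to move; the robot and the scene stay as the last step left them, time stands still between calls to the robot, and variables do not carry over. Pictures are saved under pics/ and viewed, at most 10 in all, crops included, and the job is handed in when it is done.

```bash
ls; mkdir -p pics; cat > h.py <<'E'
import numpy as np, cv2
from rig import bot, capture
from scipy.spatial.transform import Rotation as Ro
def cap(n,f=None):
    c=capture(n)
    if f: cv2.imwrite('pics/'+f,c['color'][...,::-1])
    return c
def ray(c,uv,pose=None):
    K=c['K'];d=np.array([(uv[0]-K[0,2])/K[0,0],(uv[1]-K[1,2])/K[1,1]])
    u=d.copy()
    for _ in range(20): u=d/(1+c['k1']*(u@u))
    v=np.array([*u,1.])
    if 'R' in c: return -c['R'].T@c['t'], c['R'].T@v
    T=c['tool_from_camera'];p,R=pose
    return p+R@T[:3,3], R@T[:3,:3]@v
def onz(c,uv,z,pose=None):
    o,d=ray(c,uv,pose); return o+d*(z-o[2])/d[2]
def proj(c,X):
    x=c['R']@np.array(X)+c['t'];s=x[:2]/x[2];s=s*(1+c['k1']*(s@s))
    return c['K'][:2,:2]@s+c['K'][:2,2]
def two(c1,u1,c2,u2):
    o1,d1=ray(c1,u1);o2,d2=ray(c2,u2)
    s=np.linalg.lstsq(np.c_[d1,-d2],o2-o1,rcond=None)[0]
    a,b=o1+s[0]*d1,o2+s[1]*d2
    return (a+b)/2,np.linalg.norm(a-b)
def pose():
    o=bot.get_obs();return np.array(o['tool_pos']),Ro.from_euler('xyz',o['orientation']).as_matrix()
E
python3 - <<'E'
from h import *
print(bot.get_obs())
for n in('scene','top'):
    c=cap(n,n+'.png');print(c['K'],c['k1'],-c['R'].T@c['t'],c['R'])
E
```

```text
jog.py
pics
rig.py
{'time': 0.0, 'joints': array([1.13540167e+00, 2.59178064e-01, 2.07486428e-02, 1.33370480e+00,
       4.17793341e-06, 1.41820632e+00]), 'dq': array([ 0.00012318,  0.00197428,  0.00131179, -0.00090094,  0.00057103,
       -0.00097711]), 'tau': array([ 2.60684654e-03, -5.55636978e+01,  3.44533002e+01,  1.38194769e-02,
       -8.81473147e-05, -2.53139120e-05]), 'tool_pos': array([0.15336164, 0.5279077 , 0.24766867]), 'orientation': array([-3.14027094e+00, -2.07487561e-04,  2.85878787e+00]), 'force': array([ 0.19445617, -0.91373763,  0.73199012]), 'wrist_torque': array([ 0.0695159 , -0.04447624, -0.00213306]), 'grasp_force': 0.0, 'opening': 0.9993222885094687}
[[470.39672787   0.         279.9603008 ]
 [  0.         470.39672787 212.76829892]
 [  0.           0.           1.        ]] 0.002986678769484373 [1.44777534 0.46132555 0.99400643] [[-5.12876595e-01  8.58462341e-01  8.85816965e-05]
 [ 5.92440184e-01  3.54019965e-01 -7.23660482e-01]
 [-6.21266631e-01 -3.71096045e-01 -6.90156141e-01]]
[[456.58844451   0.         284.44981996]
 [  0.         456.58844451 209.71896278]
 [  0.           0.           1.        ]] -0.1377516445052107 [0.4515446  0.00606258 1.47292589] [[-0.01987449 -0.99965353  0.01725766]
 [-0.99222429  0.0175997  -0.12321207]
 [ 0.12286565 -0.01957225 -0.9922303 ]]
```

View pics/scene.png

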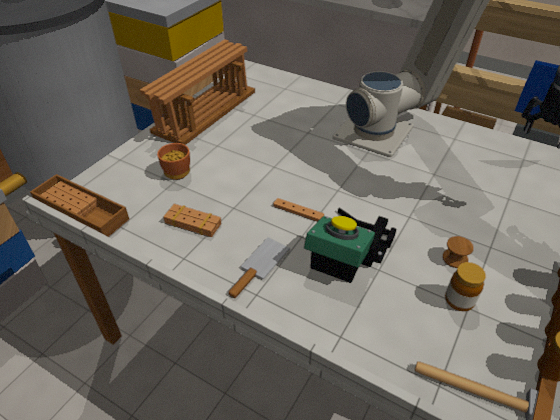

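View pics/top.png

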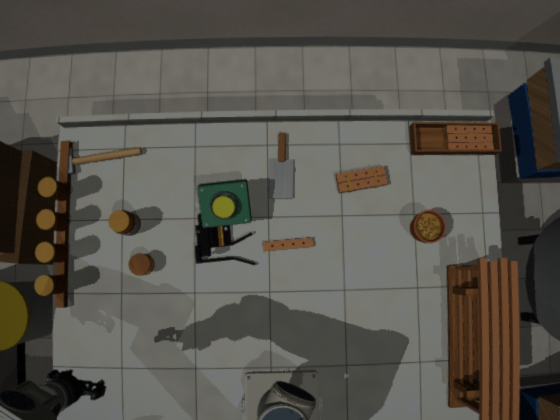

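The top view shows the press head at (224,203), the key at (223,207), the bar at (288,244), and the track opening to the right at about (255,250). Feeding goes image-left, which is about world +y. Next I'll measure these and enlarge the area.

```bash
cat > m.py <<'E'
from h import *
c=cap('top');s=cap('scene')
im=c['color'];hs=cv2.cvtColor(im,cv2.COLOR_RGB2HSV)
hs2=cv2.cvtColor(s['color'],cv2.COLOR_RGB2HSV)
def big(m,box):
    M=np.zeros_like(m);x0,y0,x1,y1=box;M[y0:y1,x0:x1]=m[y0:y1,x0:x1]
    n,l,st,ce=cv2.connectedComponentsWithStats(M);i=1+np.argmax(st[1:,4]);return (l==i).astype(np.uint8),ce[i],st[i]
g,gc,gs=big(cv2.inRange(hs,(60,80,25),(95,255,255)),(180,160,270,240))
k=cv2.convexHull(cv2.findContours(g,0,2)[0][0]);print('green',gc,gs,cv2.minAreaRect(k))
y,yc,ys=big(cv2.inRange(hs,(22,150,100),(35,255,255)),(190,170,260,240));print('key top',yc,ys)
y2,yc2,ys2=big(cv2.inRange(hs2,(22,150,100),(35,255,255)),(300,200,390,260));print('key scene',yc2,ys2)
b,bc,bs=big(cv2.inRange(hs,(0,70,60),(20,255,255)),(255,230,325,258));r=cv2.minAreaRect(cv2.findContours(b,0,2)[0][0]);print('bar',bc,bs,r)
P=[onz(c,p,.012)[:2] for p in cv2.boxPoints(r)];print('bar corners',np.round(P,4))
print('key 3d',two(c,yc,s,yc2))
E
python3 m.py; python3 - <<'E'
from h import *
a=cv2.imread('pics/top.png')[165:275,180:330];cv2.imwrite('pics/tc.png',cv2.resize(a,None,fx=5.3,fy=5.3,interpolation=2))
a=cv2.imread('pics/scene.png')[180:290,265:405];cv2.imwrite('pics/sc.png',cv2.resize(a,None,fx=5.4,fy=5.4,interpolation=2))
E
```

```text
green [224.18624044 202.9305073 ] [ 198  180   53   48 1439] ((223.8658447265625, 203.79269409179688), (43.51002502441406, 49.69419479370117), 83.6598129272461)
key top [222.94524496 206.55619597] [213 197  21  21 347]
key scene [344.18587361 222.60223048] [332 216  25  15 269]
bar [287.40210526 243.94736842] [263 238  50  13 475] ((287.4918212890625, 243.9098358154297), (9.506253242492676, 49.885196685791016), 84.80557250976562)
bar corners [[ 0.5315  0.0504]
 [ 0.543  -0.1091]
 [ 0.5126 -0.111 ]
 [ 0.5013  0.0481]]
key 3d (array([0.62830144, 0.16203672, 0.14194147]), np.float64(0.003317170944141673))
```

View pics/tc.png

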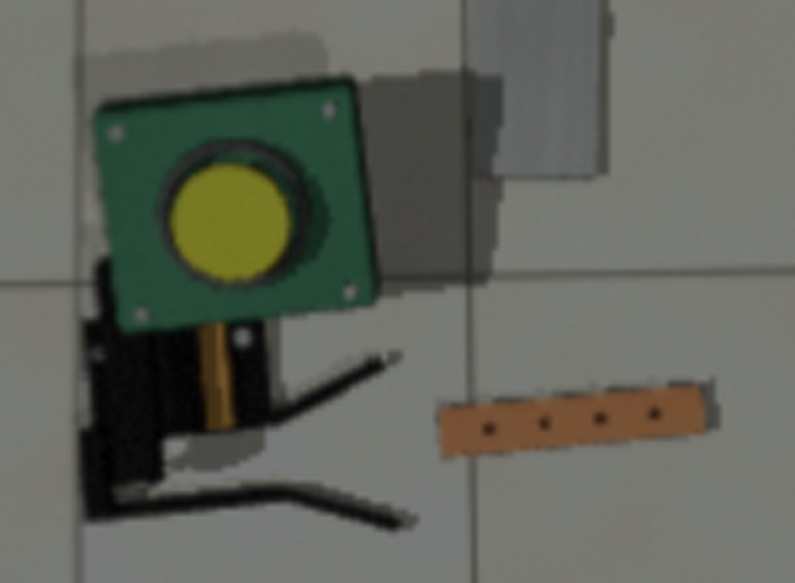

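View pics/sc.png

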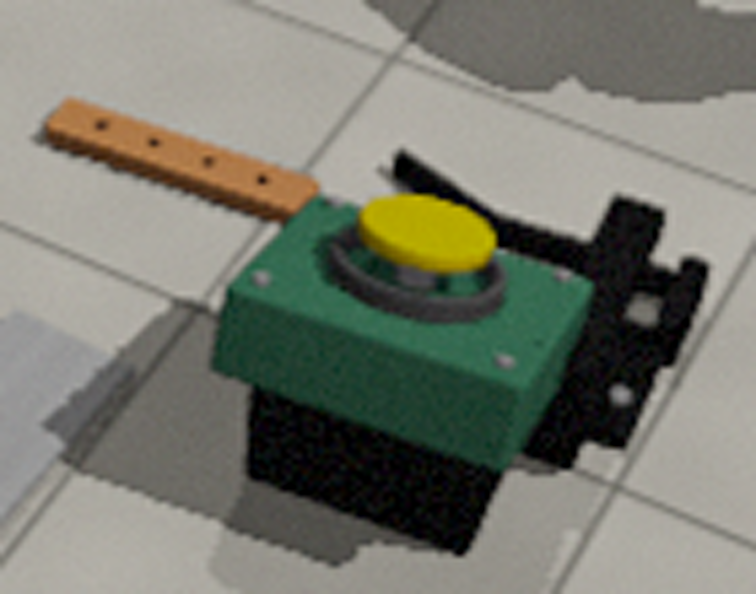

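```bash
cat > m2.py <<'E'
from h import *
from scipy.optimize import least_squares
exec(open('m.py').read().split('print(')[0].split("g,gc")[0])
f=lambda x,y:(180+(x+.5)/5.3-.5,165+(y+.5)/5.3-.5)
fc=lambda x,y:(265+(x+.5)/5.4-.5,180+(y+.5)/5.4-.5)
# press-frame known corners
M={'TL':(.141,.075,.137),'TR':(.141,-.075,.137),'BR':(.019,-.075,.093),'BL':(.019,.075,.093)}
T={'TL':f(95,105),'TR':f(352,78),'BR':f(375,300),'BL':f(122,330)}
S={'TL':fc(515,385),'TR':fc(230,290),'BL':fc(592,282)}
def W(p,q):
    x,y,a=p;return np.array([x+np.cos(a)*q[0]-np.sin(a)*q[1],y+np.sin(a)*q[0]+np.cos(a)*q[1],q[2]])
def res(p,w=(1,1)):
    return np.concatenate([w[0]*(proj(c,W(p,M[k]))-T[k]) for k in T]+[w[1]*(proj(s,W(p,M[k]))-S[k]) for k in S])
for w in((1,1),(1,0),(0,1)):
    r=least_squares(res,[.55,.15,.1],args=(w,));print(w,r.x,np.round(r.fun,1))
p=least_squares(res,[.55,.15,.1]).x;np.save('press.npy',p)
def inv(X):
    d=np.array(X)[:2]-p[:2];ca,sa=np.cos(p[2]),np.sin(p[2]);return np.array([ca*d[0]+sa*d[1],-sa*d[0]+ca*d[1]])
for n,u in dict(t1=(393,356),t2=(405,522),n1=(282,420),n2=(295,492),e=(115,490),stopc=(88,518)).items():print(n,inv(onz(c,f(*u),.016)))
b=np.array([[.5315,.0504],[.543,-.1091],[.5126,-.111],[.5013,.0481]])
nose=(b[0]+b[3])/2;tail=(b[1]+b[2])/2
print('nose/tail press',inv(nose),inv(tail),'world',nose,tail)
K3,e=two(c,f(230,223),s,fc(428,231));print('key',K3,e,inv(K3))
for z in(.13,.14,.15):print(z,onz(c,f(230,223),z),inv(onz(c,f(230,223),z)),inv(onz(s,fc(428,231),z)))
E
python3 m2.py
```

```text
(1, 1) [0.56119388 0.15361015 0.09037028] [-1.4  0.9  0.2  0.6  0.8  0.7 -0.5  0.4  1.2  1.5 -2.8 -0.2 -0.3  0.5]
(1, 0) [0.56308115 0.15334253 0.0849421 ] [-1.1  0.1  0.6  0.   0.9  0.2 -0.4 -0.4  0.   0.  -0.  -0.  -0.   0. ]
(0, 1) [0.55806927 0.15406729 0.08816994] [-0.   0.   0.   0.   0.   0.  -0.   0.   1.8  0.8 -2.1 -1.   0.3 -0.1]
t1 [-0.00541652 -0.07656729]
t2 [-0.10535062 -0.07341371]
n1 [-0.03662198 -0.00616768]
n2 [-0.08043941 -0.00965775]
e [-0.06780767  0.09804918]
stopc [-0.08281367  0.1158435 ]
nose/tail press [-0.05402931 -0.09989177] [-0.05705223 -0.25957054] world [0.5164  0.04925] [ 0.5278  -0.11005]
key [0.62808876 0.16145362 0.14226513] 0.0024255841025553684 [0.06732976 0.00177439]
0.13 [0.63018598 0.16175374 0.13      ] [0.06944551 0.001884  ] [ 0.05474097 -0.00030947]
0.14 [0.62885574 0.16059439 0.14      ] [0.06801607 0.00084944] [0.06464823 0.00231502]
0.15 [0.6275255  0.15943505 0.15      ] [ 0.06658663 -0.00018512] [0.07455548 0.00493951]
```

The track points to yaw ≈0.087, and the bar is nearly in line with it. The stop should be at press y ≈ 95 mm, so the bar travels about 195 mm. I'll shut the fingers, turn tool x to the feed direction, and go behind the tail.

```bash

echo '{"dx":[0,0,0,0,0],"dy":[0,0,0,0,0],"dz":[0,0,0,0,0],"ax":[0,0,0,0,0],"ay":[0,0,0,0,0],"az":[0.15,0.15,0.15,0.15,0.15],"finger_gap":[0,0,0,0,0]}' | python3 jog.py
echo '{"dx":[0,0,0,0],"dy":[0,0,0,0],"dz":[0,0,0,0],"ax":[0,0,0,0],"ay":[0,0,0,0],"az":[0.15,0.15,0.15,0],"finger_gap":[0,0,0,0]}' | python3 jog.py
echo '{"dx":[-0.0354,-0.0354,-0.0354,-0.0354,-0.0354],"dy":[0.0159,0.0159,0.0159,0.0159,0.0159],"dz":[0,0,0,0,0],"ax":[0,0,0,0,0],"ay":[0,0,0,0,0],"az":[0,0,0,0,0],"finger_gap":[0,0,0,0,0]}' | python3 jog.py
echo '{"dx":[-0.0354,-0.0354,-0.0354,-0.0354,-0.0354],"dy":[0.0159,0.0159,0.0159,0.0159,0.0159],"dz":[0,0,0,0,0],"ax":[0,0,0,0,0],"ay":[0,0,0,0,0],"az":[0,0,0,0,0],"finger_gap":[0,0,0,0,0]}' | python3 jog.py
echo '{"dx":[-0.0354,-0.0354,-0.0354,-0.0354,-0.0354],"dy":[0.0159,0.0159,0.0159,0.0159,0.0159],"dz":[0,0,0,0,0],"ax":[0,0,0,0,0],"ay":[0,0,0,0,0],"az":[0,0,0,0,0],"finger_gap":[0,0,0,0,0]}' | python3 jog.py
echo '{"dx":[-0.0354,-0.0354,-0.0354,-0.0354,-0.0354],"dy":[0.0159,0.0159,0.0159,0.0159,0.0159],"dz":[0,0,0,0,0],"ax":[0,0,0,0,0],"ay":[0,0,0,0,0],"az":[0,0,0,0,0],"finger_gap":[0,0,0,0,0]}' | python3 jog.py
echo '{"dx":[0,0],"dy":[0,0],"dz":[0,0],"ax":[0,0],"ay":[0,0],"az":[0,0],"finger_gap":[0,0]}' | python3 jog.py
python3 - <<'E'
from h import *
print(pose(),bot.get_obs()['joints'],bot.get_obs()['force'])
cap('wrist','w1.png')
E
```

```text
time: 0.8
tool_pos: [0.1535, 0.5281, 0.2482]
orientation: [-3.141, 0.0, 2.103]
force: [-0.1, 0.4, -0.4]
opening: 0.147
grasp_force: 0.0
time: 1.2
tool_pos: [0.1535, 0.5281, 0.2482]
orientation: [-3.142, 0.0, 1.656]
force: [-0.7, 0.1, 0.7]
opening: 0.002
grasp_force: 0.0
time: 1.7
tool_pos: [0.2486, 0.3575, 0.2483]
orientation: [3.141, -0.0, 1.665]
force: [1.2, 0.3, 0.5]
opening: -0.0
grasp_force: 0.0
time: 2.2
tool_pos: [0.3434, 0.1881, 0.2485]
orientation: [3.141, -0.0, 1.664]
force: [0.6, -0.1, -0.4]
opening: -0.001
grasp_force: 0.0
time: 2.7
tool_pos: [0.4382, 0.0185, 0.2484]
orientation: [3.141, 0.0, 1.664]
force: [0.5, 0.6, 0.8]
opening: -0.0
grasp_force: 0.0
time: 3.2
tool_pos: [0.533, -0.1507, 0.2482]
orientation: [3.141, -0.0, 1.664]
force: [0.5, 0.2, -0.1]
opening: -0.002
grasp_force: 0.0
time: 3.4
tool_pos: [0.5324, -0.1498, 0.2476]
orientation: [-3.14, -0.001, 1.661]
force: [-1.4, -0.3, 0.4]
opening: 0.0
grasp_force: 0.0
(array([ 0.53244444, -0.14979242,  0.2476164 ]), array([[-9.00570573e-02,  9.95935905e-01, -1.18304238e-03],
       [ 9.95936290e-01,  9.00579135e-02,  6.91417067e-04],
       [ 7.95149411e-04, -1.11596785e-03, -9.99999061e-01]])) [-4.26038531e-01  2.65000406e-01  2.86761368e-02  1.33583509e+00
  1.40699298e-04  1.05457799e+00] [-1.38987361 -0.34578243  0.44148041]
```

View pics/w1.png

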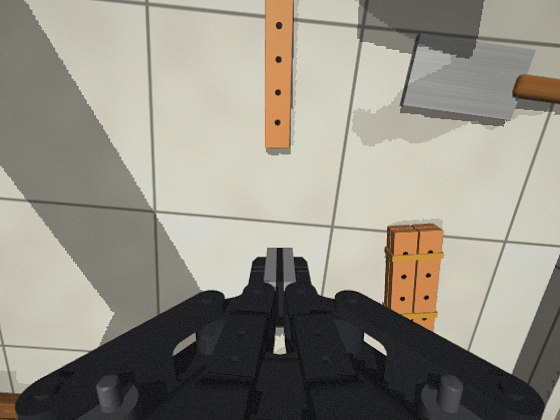

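The wrist view shows the bar straight ahead of the shut fingers. Its tail edge is at (277,149), its axis is vertical in the picture, and the fingers are at column 280.

```bash
python3 - <<'E'
from h import *
c=capture('wrist');P=pose()
for u in((265,149),(291,149),(265,5),(293,5)):
    X=onz(c,u,.014,P);print(X,P[1].T@(X-P[0]))
E
echo '{"dx":[0,0,0,0,0],"dy":[0,0,0,0,0],"dz":[0.045,0.045,0.045,0.045,0.025],"ax":[0,0,0,0,0],"ay":[0,0,0,0,0],"az":[0,0,0,0,0],"finger_gap":[0,0,0,0,0]}' | python3 jog.py
echo '{"dx":[0,0],"dy":[0,0],"dz":[0.020,0],"ax":[0,0],"ay":[0,0],"az":[0,0],"finger_gap":[0,0]}' | python3 jog.py
```

```text
[ 0.51112629 -0.11092585  0.014     ] [ 0.03925358 -0.01732898  0.23429221]
[ 0.54260759 -0.10805712  0.014     ] [0.03926687 0.01428276 0.23428006]
[0.49967398 0.03898367 0.014     ] [ 0.18958474 -0.01519309  0.23435081]
[0.52928065 0.04168869 0.014     ] [0.18960432 0.01453688 0.23433938]
time: 4.0
tool_pos: [0.5307, -0.1472, 0.0408]
orientation: [-3.139, -0.002, 1.662]
force: [-0.1, -0.5, 0.3]
opening: 0.0
grasp_force: 0.0
time: 4.2
tool_pos: [0.5308, -0.1474, 0.0215]
orientation: [-3.138, -0.002, 1.661]
force: [-0.6, 0.9, 0.4]
opening: 0.002
grasp_force: 0.0
```

```bash

echo '{"dx":[0.012,0.012,0.010,0.010,0.010],"dy":[0,0,0,0,0],"dz":[0,0,0,0,0],"ax":[0,0,0,0,0],"ay":[0,0,0,0,0],"az":[0,0,0,0,0],"finger_gap":[0,0,0,0,0]}' | python3 jog.py
echo '{"dx":[0.010,0.010,0.010,0.010,0.010],"dy":[0,0,0,0,0],"dz":[0,0,0,0,0],"ax":[0,0,0,0,0],"ay":[0,0,0,0,0],"az":[0,0,0,0,0],"finger_gap":[0,0,0,0,0]}' | python3 jog.py
echo '{"dx":[0.010,0.010,0.010,0.010,0.010],"dy":[0,0,0,0,0],"dz":[0,0,0,0,0],"ax":[0,0,0,0,0],"ay":[0,0,0,0,0],"az":[0,0,0,0,0],"finger_gap":[0,0,0,0,0]}' | python3 jog.py
python3 -c "
from h import *
c=cap('top');a=c['color'][165:275,180:330,::-1];cv2.imwrite('pics/t2.png',cv2.resize(a,None,fx=5.3,fy=5.3,interpolation=2))"
```

```text
time: 4.7
tool_pos: [0.528, -0.0944, 0.024]
orientation: [3.14, 0.001, 1.659]
force: [0.2, -1.0, 1.2]
opening: 0.001
grasp_force: 0.4
time: 5.2
tool_pos: [0.5232, -0.0448, 0.0233]
orientation: [-3.142, -0.0, 1.659]
force: [0.3, -1.2, 0.7]
opening: -0.003
grasp_force: 0.4
time: 5.7
tool_pos: [0.5188, 0.0051, 0.0232]
orientation: [-3.141, -0.0, 1.659]
force: [-0.2, 0.2, 0.7]
opening: 0.001
grasp_force: 0.3
```

View pics/t2.png

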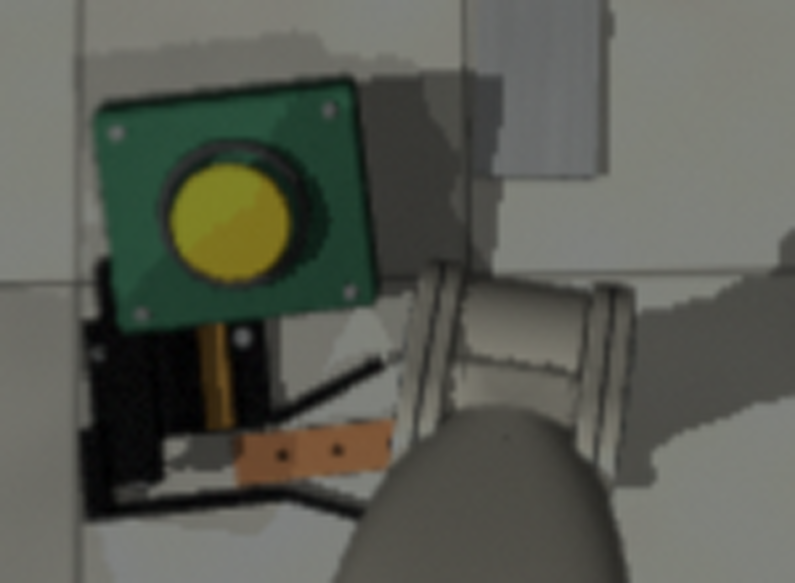

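The nose (237,462) is cleanly between the fences. I'll push on, slowly at the end.

```bash

echo '{"dx":[0.010,0.010,0.010,0.010,0.008],"dy":[0,0,0,0,0],"dz":[0,0,0,0,0],"ax":[0,0,0,0,0],"ay":[0,0,0,0,0],"az":[0,0,0,0,0],"finger_gap":[0,0,0,0,0]}' | python3 jog.py
echo '{"dx":[0.003,0.003,0.003,0.002],"dy":[0,0,0,0],"dz":[0,0,0,0],"ax":[0,0,0,0],"ay":[0,0,0,0],"az":[0,0,0,0],"finger_gap":[0,0,0,0]}' | python3 jog.py
echo '{"dx":[0.001,0.001,0.001],"dy":[0,0,0],"dz":[0,0,0],"ax":[0,0,0],"ay":[0,0,0],"az":[0,0,0],"finger_gap":[0,0,0]}' | python3 jog.py
echo '{"dx":[0.001,0.001,0.001],"dy":[0,0,0],"dz":[0,0,0],"ax":[0,0,0],"ay":[0,0,0],"az":[0,0,0],"finger_gap":[0,0,0]}' | python3 jog.py
```

```text
time: 6.25
tool_pos: [0.5146, 0.053, 0.0233]
orientation: [-3.142, -0.0, 1.659]
force: [-0.3, 0.2, -0.0]
opening: -0.001
grasp_force: 0.2
time: 6.65
tool_pos: [0.5138, 0.0631, 0.0233]
orientation: [-3.142, 0.0, 1.659]
force: [-0.2, -0.5, -0.3]
opening: 0.0
grasp_force: 0.2
time: 6.95
tool_pos: [0.5135, 0.0659, 0.0233]
orientation: [3.142, 0.0, 1.659]
force: [0.2, -0.4, 0.0]
opening: -0.0
grasp_force: 0.2
time: 7.25
tool_pos: [0.5132, 0.069, 0.0233]
orientation: [-3.142, 0.0, 1.659]
force: [-0.5, -0.4, -0.0]
opening: 0.001
grasp_force: 0.2
```

```bash

echo '{"dx":[0.001,0.001,0.001],"dy":[0,0,0],"dz":[0,0,0],"ax":[0,0,0],"ay":[0,0,0],"az":[0,0,0],"finger_gap":[0,0,0]}' | python3 jog.py
echo '{"dx":[0.001,0.001],"dy":[0,0],"dz":[0,0],"ax":[0,0],"ay":[0,0],"az":[0,0],"finger_gap":[0,0]}' | python3 jog.py
echo '{"dx":[0.001,0.001],"dy":[0,0],"dz":[0,0],"ax":[0,0],"ay":[0,0],"az":[0,0],"finger_gap":[0,0]}' | python3 jog.py|sed -n '1,4p'
echo '{"dx":[0.001],"dy":[0],"dz":[0],"ax":[0],"ay":[0],"az":[0],"finger_gap":[0]}' | python3 jog.py
```

```text
time: 7.55
tool_pos: [0.513, 0.0721, 0.0233]
orientation: [3.142, -0.0, 1.659]
force: [0.4, -1.2, 0.4]
opening: 0.002
grasp_force: 0.2
time: 7.75
tool_pos: [0.5128, 0.0741, 0.0233]
orientation: [-3.142, 0.0, 1.659]
force: [0.6, -0.3, -0.8]
opening: 0.001
grasp_force: 0.2
time: 7.95
tool_pos: [0.5126, 0.0761, 0.0233]
orientation: [-3.142, 0.0, 1.659]
force: [0.1, -0.9, -0.9]
time: 8.05
tool_pos: [0.5125, 0.0771, 0.0233]
orientation: [-3.142, -0.0, 1.659]
force: [0.9, -0.0, -0.7]
opening: 0.001
grasp_force: 0.2
```

```bash

echo '{"dx":[0.001,0.001],"dy":[0,0],"dz":[0,0],"ax":[0,0],"ay":[0,0],"az":[0,0],"finger_gap":[0,0]}' | python3 jog.py|sed -n '2p;4p'
echo '{"dx":[0.001,0.001],"dy":[0,0],"dz":[0,0],"ax":[0,0],"ay":[0,0],"az":[0,0],"finger_gap":[0,0]}' | python3 jog.py|sed -n '2p;4p'
python3 -c "
from h import *
c=cap('top');a=c['color'][165:275,180:330,::-1];cv2.imwrite('pics/t3.png',cv2.resize(a,None,fx=5.3,fy=5.3,interpolation=2))"
```

```text
tool_pos: [0.5123, 0.079, 0.0233]
force: [-0.8, -0.1, -0.8]
tool_pos: [0.5124, 0.0796, 0.0234]
force: [0.8, -13.2, -0.3]
```

View pics/t3.png

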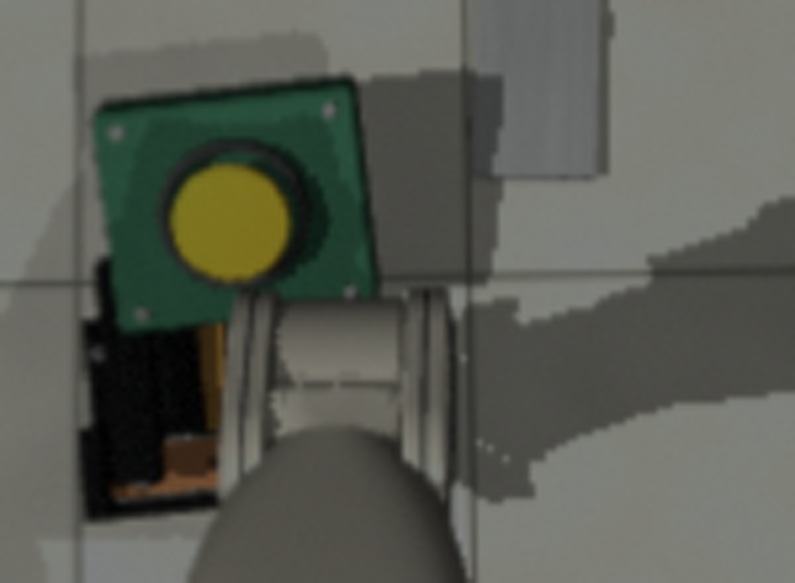

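The bar is home: the force rose to 13 N against the stop, and the bar fills the track to about (113,490). I'll back off, rise, and tilt the tool 20° to the key's axis.

```bash

echo '{"dx":[-0.002,-0.008,-0.02,0],"dy":[0,0,0,0],"dz":[0,0,0,0],"ax":[0,0,0,0],"ay":[0,0,0,0],"az":[0,0,0,0],"finger_gap":[0,0,0,0]}' | python3 jog.py|sed -n '2p;4p'
echo '{"dx":[0,0,0,0,0],"dy":[0,0,0,0,0],"dz":[-0.045,-0.045,-0.045,-0.045,-0.045],"ax":[0,0,0,0,0],"ay":[0,0,0,0,0],"az":[0,0,0,0,0],"finger_gap":[0,0,0,0,0]}' | python3 jog.py|sed -n 2p
echo '{"dx":[0,0,0,0,0],"dy":[0,0,0,0,0],"dz":[0,0,0,0,0],"ax":[-0.12,-0.12,-0.109,0,0],"ay":[0,0,0,0,0],"az":[0,0,0,0,0],"finger_gap":[0,0,0,0,0]}' | python3 jog.py|sed -n '1,3p'
cat > k.py <<'E'
from h import *
p,R=pose();K=np.array([.629,.1605,.142]);n=np.array([-.3407,-.0297,.9397])
print('axis err',R.T@-n,'to approach (tool)',R.T@(K+n*.052-p),'tip height over K',(p-K)@n-.017,'Fn',bot.get_obs()['force']@n,bot.get_obs()['time'])
E
python3 k.py; python3 m.py|grep -v green; python3 -c "
from h import *
c=cap('top');a=c['color'][165:275,180:330,::-1];cv2.imwrite('pics/t4.png',cv2.resize(a,None,fx=5.3,fy=5.3,interpolation=2))"
```

```text
tool_pos: [0.5151, 0.0496, 0.0233]
force: [-0.1, 1.1, 0.5]
tool_pos: [0.5143, 0.0513, 0.2503]
time: 9.9
tool_pos: [0.5143, 0.0511, 0.2488]
orientation: [2.794, -0.0, 1.659]
axis err [-3.98898913e-04  1.04865387e-03  9.99996706e-01] to approach (tool) [0.09888475 0.07994168 0.0906684 ] tip height over K 0.12571221428958212 Fn 0.09690424275397515 9.9
key top [222.94252874 206.52586207] [213 196  21  22 348]
key scene [343.99626866 222.71641791] [332 216  25  15 268]Traceback (most recent call last):
  File "m.py", line 12, in <module>
    b,bc,bs=big(cv2.inRange(hs,(0,70,60),(20,255,255)),(255,230,325,258));r=cv2.minAreaRect(cv2.findContours(b,0,2)[0][0]);print('bar',bc,bs,r)
            ~~~^^^^^^^^^^^^^^^^^^^^^^^^^^^^^^^^^^^^^^^^^^^^^^^^^^^^^^^^^^
  File "m.py", line 7, in big
    n,l,st,ce=cv2.connectedComponentsWithStats(M);i=1+np.argmax(st[1:,4]);return (l==i).astype(np.uint8),ce[i],st[i]
                                                      ~~~~~~~~~^^^^^^^^^^
    return _wrapfunc(a, 'argmax', axis=axis, out=out, **kwds)
    return bound(*args, **kwds)
ValueError: attempt to get argmax of an empty sequence
```

View pics/t4.png

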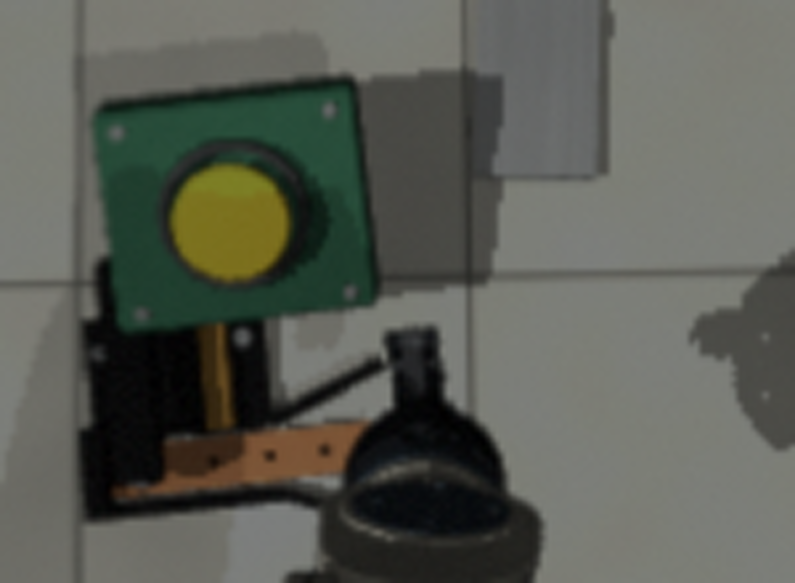

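The bar sits home and the tool is clear. Now I'll move onto the key axis and approach it.

```bash

echo '{"dx":[0.0247,0.0247,0.0247,0.0247,0],"dy":[0.02,0.02,0.02,0.02,0],"dz":[0,0,0,0,0.03],"ax":[0,0,0,0,0],"ay":[0,0,0,0,0],"az":[0,0,0,0,0],"finger_gap":[0,0,0,0,0]}' | python3 jog.py|sed -n 2p
echo '{"dx":[0,0,0,0],"dy":[0,0,0,0],"dz":[0.03,0.03,0.02,0],"ax":[0,0,0,0],"ay":[0,0,0,0],"az":[0,0,0,0],"finger_gap":[0,0,0,0]}' | python3 jog.py|sed -n '2,4p'
python3 k.py
```

```text
tool_pos: [0.5952, 0.1601, 0.2511]
tool_pos: [0.6184, 0.1594, 0.1683]
orientation: [2.799, 0.0, 1.659]
force: [-0.3, -0.3, 0.4]
axis err [-5.93215877e-05  6.86360232e-03  9.99973778e-01] to approach (tool) [ 0.00014594  0.00084427 -0.02370177] tip height over K 0.011304361739919458 Fn 0.4470730859132858 10.95
```

```bash

for i in 1; do :; done
echo '{"dx":[0,0,0,0,0],"dy":[0,0,0,0,0],"dz":[0.001,0.001,0.001,0.001,0.001],"ax":[0,0,0,0,0],"ay":[0,0,0,0,0],"az":[0,0,0,0,0],"finger_gap":[0,0,0,0,0]}' | python3 jog.py>/dev/null; python3 k.py
echo '{"dx":[0,0,0,0,0],"dy":[0,0,0,0,0],"dz":[0.0006,0.0006,0.0006,0.0006,0.0006],"ax":[0,0,0,0,0],"ay":[0,0,0,0,0],"az":[0,0,0,0,0],"finger_gap":[0,0,0,0,0]}' | python3 jog.py>/dev/null; python3 k.py
```

```text
axis err [-3.68005023e-04 -9.50617977e-04  9.99996815e-01] to approach (tool) [ 0.00020434 -0.00067136 -0.02435225] tip height over K 0.010648112095374241 Fn 0.05750831300895243 11.45
axis err [-3.44011496e-04  1.04735343e-04  9.99997270e-01] to approach (tool) [ 0.00020333 -0.00039399 -0.02800972] tip height over K 0.006989968872685909 Fn -0.9725078445668414 11.95
```

```bash

echo '{"dx":[0,0,0,0,0],"dy":[0,0,0,0,0],"dz":[0.0006,0.0006,0.0006,0.0006,0.0006],"ax":[0,0,0,0,0],"ay":[0,0,0,0,0],"az":[0,0,0,0,0],"finger_gap":[0,0,0,0,0]}' | python3 jog.py>/dev/null; python3 k.py|cut -c 120-
echo '{"dx":[0,0,0,0,0],"dy":[0,0,0,0,0],"dz":[0.0006,0.0006,0.0006,0.0006,0.0006],"ax":[0,0,0,0,0],"ay":[0,0,0,0,0],"az":[0,0,0,0,0],"finger_gap":[0,0,0,0,0]}' | python3 jog.py>/dev/null; python3 k.py|cut -c 120-
```

```text
height over K 0.004004818994987457 Fn -0.31103745944127326 12.45
 height over K 0.00119856661125705 Fn 3.4655885186780657 12.95
```

```bash

echo '{"dx":[0,0,0,0],"dy":[0,0,0,0],"dz":[0.0006,0.0006,0.0006,0.0006],"ax":[0,0,0,0],"ay":[0,0,0,0],"az":[0,0,0,0],"finger_gap":[0,0,0,0]}' | python3 jog.py>/dev/null; python3 k.py|cut -c 120-
```

```text
height over K -0.0012853997290942429 Fn 4.297571725918229 13.35
```

```bash

echo '{"dx":[0,0,0,0],"dy":[0,0,0,0],"dz":[0.0006,0.0006,0.0006,0.0006],"ax":[0,0,0,0],"ay":[0,0,0,0],"az":[0,0,0,0],"finger_gap":[0,0,0,0]}' | python3 jog.py>/dev/null; python3 k.py|cut -c 120-
echo '{"dx":[0,0,0],"dy":[0,0,0],"dz":[0.0004,0.0004,0.0004],"ax":[0,0,0],"ay":[0,0,0],"az":[0,0,0],"finger_gap":[0,0,0]}' | python3 jog.py>/dev/null; python3 k.py|cut -c 120-
```

```text
height over K -0.0037004366767004367 Fn 5.475988186616801 13.75
 height over K -0.004214565575331928 Fn 14.243542821846688 14.05
```

```bash

echo '{"dx":[0,0],"dy":[0,0],"dz":[0.0003,0.0003],"ax":[0,0],"ay":[0,0],"az":[0,0],"finger_gap":[0,0]}' | python3 jog.py>/dev/null; python3 k.py|cut -c 120-
```

```text
height over K -0.004695522860381166 Fn 13.79572205266505 14.25
```

```bash

echo '{"dx":[0],"dy":[0],"dz":[-0.0005],"ax":[0],"ay":[0],"az":[0],"finger_gap":[0]}' | python3 jog.py>/dev/null; python3 k.py|cut -c 120-;echo '{"dx":[0],"dy":[0],"dz":[-0.0002],"ax":[0],"ay":[0],"az":[0],"finger_gap":[0]}' | python3 jog.py>/dev/null; python3 k.py|cut -c 120-
echo '{"dx":[0,0],"dy":[0,0],"dz":[0,0],"ax":[0,0],"ay":[0,0],"az":[0,0],"finger_gap":[0,0]}' | python3 jog.py>/dev/null; python3 k.py|cut -c 120-
```

```text
height over K -0.004291616941280043 Fn 14.460645776552084 14.35
 height over K -0.003998928137069155 Fn 12.72878861273476 14.45
 height over K -0.004014302968242888 Fn 13.867541280941575 14.65
```

```bash

echo '{"dx":[0,0],"dy":[0,0],"dz":[-0.0002,0],"ax":[0,0],"ay":[0,0],"az":[0,0],"finger_gap":[0,0]}' | python3 jog.py>/dev/null; python3 k.py|cut -c 120-
```

```text
height over K -0.003944528246804172 Fn 12.107324005191751 14.85
```

```bash

echo '{"dx":[0,0],"dy":[0,0],"dz":[-0.0002,0],"ax":[0,0],"ay":[0,0],"az":[0,0],"finger_gap":[0,0]}' | python3 jog.py>/dev/null; python3 k.py|cut -c 120-
echo '{"dx":[0,0],"dy":[0,0],"dz":[0,0],"ax":[0,0],"ay":[0,0],"az":[0,0],"finger_gap":[0,0]}' | python3 jog.py>/dev/null; python3 k.py|cut -c 120-
```

```text
height over K -0.003899731840015139 Fn 10.601333243572771 15.05
 height over K -0.0039058395037691526 Fn 10.14032970767261 15.25
```

About 10 N now, which is firmly between the two stages. I'll hold for 2 s and record the clamp.

```bash
Z='';
echo '{"dx":[0,0,0,0,0],"dy":[0,0,0,0,0],"dz":[0,0,0,0,0],"ax":[0,0,0,0,0],"ay":[0,0,0,0,0],"az":[0,0,0,0,0],"finger_gap":[0,0,0,0,0]}' | python3 jog.py>/dev/null; python3 k.py|cut -c 120-
echo '{"dx":[0,0,0,0,0],"dy":[0,0,0,0,0],"dz":[0,0,0,0,0],"ax":[0,0,0,0,0],"ay":[0,0,0,0,0],"az":[0,0,0,0,0],"finger_gap":[0,0,0,0,0]}' | python3 jog.py>/dev/null; python3 k.py|cut -c 120-
echo '{"dx":[0,0,0,0,0],"dy":[0,0,0,0,0],"dz":[0,0,0,0,0],"ax":[0,0,0,0,0],"ay":[0,0,0,0,0],"az":[0,0,0,0,0],"finger_gap":[0,0,0,0,0]}' | python3 jog.py>/dev/null; python3 k.py|cut -c 120-
echo '{"dx":[0,0,0,0],"dy":[0,0,0,0],"dz":[0,0,0,0],"ax":[0,0,0,0],"ay":[0,0,0,0],"az":[0,0,0,0],"finger_gap":[0,0,0,0]}' | python3 jog.py>/dev/null; python3 k.py|cut -c 120-
python3 -c "
from h import *
c=cap('top');a=c['color'][165:275,180:330,::-1];cv2.imwrite('pics/t5.png',cv2.resize(a,None,fx=5.3,fy=5.3,interpolation=2))"
```

```text
height over K -0.003914698719443575 Fn 10.840327423431562 15.75
 height over K -0.003901334826777977 Fn 9.980016570033815 16.25
 height over K -0.0039004124801464597 Fn 9.71471056912653 16.75
 height over K -0.003901529344544576 Fn 10.354478293864835 17.15
```

View pics/t5.png

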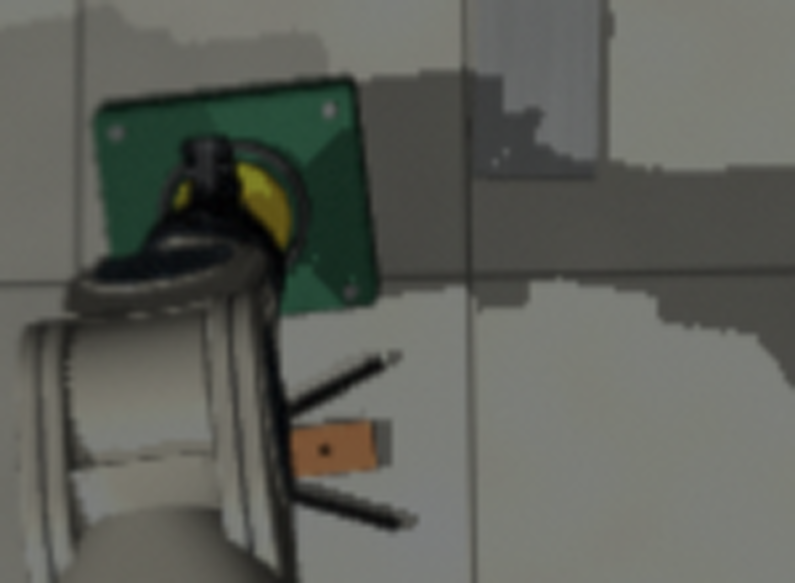

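The arm hides the clamp, but the tool is centred on the key and the bar's tail (375,445) is unmoved. The hold has lasted 2.1 s, so now I'll press to the bottom.

```bash

echo '{"dx":[0,0,0,0],"dy":[0,0,0,0],"dz":[0.0015,0.0015,0.0015,0.0015],"ax":[0,0,0,0],"ay":[0,0,0,0],"az":[0,0,0,0],"finger_gap":[0,0,0,0]}' | python3 jog.py>/dev/null; python3 k.py|cut -c 120-
echo '{"dx":[0,0],"dy":[0,0],"dz":[0.001,0.0008],"ax":[0,0],"ay":[0,0],"az":[0,0],"finger_gap":[0,0]}' | python3 jog.py>/dev/null; python3 k.py|cut -c 120-
```

```text
height over K -0.009496723040987087 Fn 15.261425124386001 17.6
 height over K -0.011050313870824224 Fn 24.351493445310552 17.8
```

```bash

echo '{"dx":[0,0,0],"dy":[0,0,0],"dz":[0.0004,0,0],"ax":[0,0,0],"ay":[0,0,0],"az":[0,0,0],"finger_gap":[0,0,0]}' | python3 jog.py>/dev/null; python3 k.py|cut -c 120-
echo '{"dx":[0,0,0,0,0],"dy":[0,0,0,0,0],"dz":[-0.002,-0.004,-0.005,-0.005,-0.01],"ax":[0,0,0,0,0],"ay":[0,0,0,0,0],"az":[0,0,0,0,0],"finger_gap":[0,0,0,0,0]}' | python3 jog.py>/dev/null; python3 k.py|cut -c 120-
echo '{"dx":[0,0,0,0,0],"dy":[0,0,0,-0.04,-0.04],"dz":[-0.03,-0.03,-0.03,0,0],"ax":[0,0,0,0,0],"ay":[0,0,0,0,0],"az":[0,0,0,0,0],"finger_gap":[0,0,0,0,0]}' | python3 jog.py|sed -n '2p;4p'
echo '{"dx":[-0.04,-0.04,-0.04,-0.04,-0.04],"dy":[-0.02,-0.02,-0.02,-0.02,-0.02],"dz":[0,0,0,0,0],"ax":[0,0,0,0,0],"ay":[0,0,0,0,0],"az":[0,0,0,0,0],"finger_gap":[0,0,0,0,0]}' | python3 jog.py|sed -n '2p;4p'
echo '{"dx":[0,0,0,0,0],"dy":[0,0,0,0,0],"dz":[0,0,0,0,0],"ax":[0,0,0,0,0],"ay":[0,0,0,0,0],"az":[0,0,0,0,0],"finger_gap":[0,0,0,0,0]}' | python3 jog.py|sed -n '1,2p;4p'
python3 m.py 2>/dev/null; python3 -c "
from h import *
c=cap('top');a=c['color'][165:275,180:330,::-1];cv2.imwrite('pics/t6.png',cv2.resize(a,None,fx=5.3,fy=5.3,interpolation=2))"
```

```text
height over K -0.011033833335689469 Fn 22.325062176008203 18.1
 height over K 0.012824362303275078 Fn -0.17872228837884754 18.6
tool_pos: [0.5132, 0.15, 0.2288]
force: [-0.7, 0.0, 0.2]
tool_pos: [0.4366, -0.0585, 0.194]
force: [0.2, 0.2, 0.1]
time: 20.1
tool_pos: [0.4378, -0.0561, 0.1938]
force: [0.0, -0.3, 0.2]
green [224.19153366 202.95281055] [ 198  180   53   48 1441] ((223.8658447265625, 203.79269409179688), (43.51002502441406, 49.69419479370117), 83.6598129272461)
key top [222.92550143 206.61031519] [213 197  21  21 349]
key scene [344.02573529 222.54779412] [332 216  25  14 272]
```

View pics/t6.png

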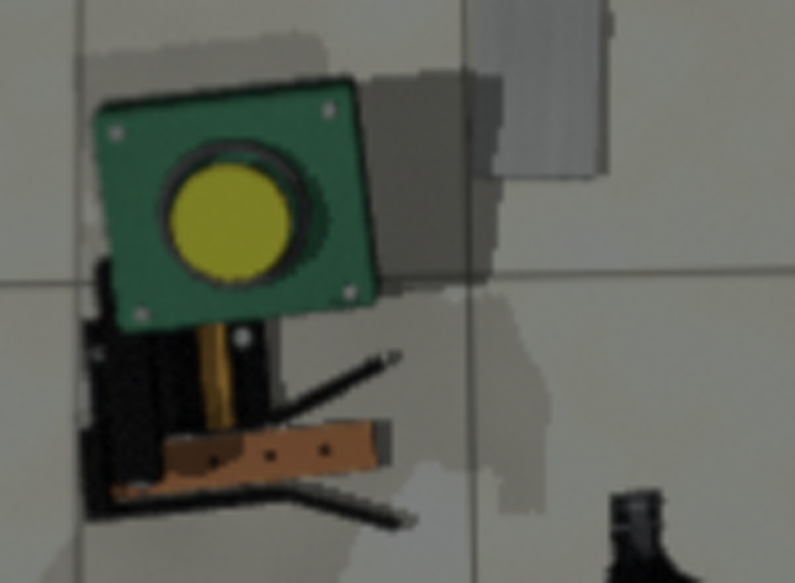

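The key is fully up at the same pixel as before, the clamp is back, the bar is home, and the tool is clear of everything.

```bash
python3 -c "
from rig import bot, capture
print(bot.sign_off())"
```

```text
the job is handed in; nothing more can be done
None
```

The job is handed in at about 20 s: the bar is home against the stop, and the key was held just over 2 s at its first click, pressed to the hard bottom and let fully up; finding the click overshot it by about 0.8 mm before the hold, and I never saw the clamp finger out because the arm hid it.

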